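# Level the printer riser on the front desk

### The arm

A 6-joint arm with a two-finger parallel gripper is mounted at the origin on the work surface. World frame = base frame: x ahead of the robot, y to its left, z up, the work surface at z = 0. Lengths are in m, angles in rad, forces in N, time in s.
With the tool pointing down it reaches from about 0.4 to 0.825 m from the base axis. Payload 7 kg.
Tool frame: the origin (TCP) lies at the very end of the fingers, on their centre line; the grasp point (between the pads) lies 19 mm behind it; z points along the fingers, y is the line along which they close (so a half turn about z gives the same grasp; the last joint's range is limited). The gripper opens to 88 mm and grips with 3 to 60 N. Pads are 19 mm wide; open, the fingers measure 130 mm over their backs; the gripper's body (78 mm by 193 mm) begins 47 mm behind the grasp point.
Start: joints at [-1.055, 0.359, 0.012, 0, -1.224, -0.288], TCP at [0.152, -0.658, 0.227] pointing down, gripper open.
Joint ranges: [-3.07, 3.07], [-1.43, 2.12], [-1.02, 1.25], [-3.03, 1.67], [-3.05, -0], [-3.03, 3.03]. Speed limits (rad/s): [2.39, 2.39, 3.01, 3.14, 3.14, 3.14].

### API

Orientations are given as a rotation vector (axis times angle).
In Python, from rig import manip gives the robot as it stands. The module is installed in compiled form; this text tells all that it offers.
- The arm moves only by the tool servo_tool, never from a script. Its argument "plan" is a list of rows, each a list of 5 numbers: the closure in counts, from 0 (fully open) to 255 (shut), then the shift along the world's x, y, z in cm, then the turn about the world's z in degrees. A call has 1 to 20 rows; each row is the pose to reach, as a shift and turn from the pose commanded when the call began; what a row does not reach only later rows make up. A row lasts 1/12 s, in which the tool goes at most 41.7 mm and 7.16 degrees, less where a joint would pass 70% of its speed; a pose out of reach is approached as far as the arm can. A call with a gripper value outside its range is refused whole. The fingers move at their own pace and stop on an object; the grip force is fixed at half the most. Time passes only in rows, so rows that repeat a pose let the fingers close. It gives the time, the measured TCP pose, the force, the opening and the grip force at its end, in the units of the state.
- manip.get_obs(): the state, without advancing time (a new reading comes with each control period).
- manip.get_image(name): name is "side" or "top" or "wrist"; returns the picture (400x640x3 uint8, red, green, blue); there is no depth.
- manip.calibration(name): a dict with "camera_matrix" (3x3 intrinsics, pixels), "position" and "attitude" of the camera in the world; the wrist camera has in their place "hand_eye" (4x4, takes a point from camera to tool coordinates, whose origin is the TCP and whose axes are the flange's). Camera axes: x right, y up, looking along -z (the intrinsics and any distortion apply to the point x, -y, -z); pixel columns grow to the right and rows downward; lengths in m; the calibration is good to about 2 mm. A picture is of the moment at which its call begins: read the wrist's pose just before it. calibration takes no time and is no camera call.
- manip.sign_off(): hands the job in; it is judged then, once.
Trained networks look in the newest picture that a camera, given by its name, has taken for a name from the list of things; names that differ only in an ending like _2 or _b are one class to them, and where a whole thing is asked for, a point or a joint stands for the part that bears it (a point fixed in the world has none). Each returns a list of dicts, best first, with "confidence" (0 to 1); they miss things now and then, are a little off and sometimes report something else, mostly with a low value. They report only what shows in the picture. A call takes as long as a camera call.
- manip.regions_of(camera, thing): "region" (400x640 bool, what is visible of it) and "position" ([column, row] in pixels, amid what is visible of it).
The state is a dict: "time": time; "joints": joint angles; "qvel": joint speeds; "tau": joint torques, N m; "eef_pos": TCP position; "tcp_rot": TCP orientation; "wrist_force": force on the tool from outside, world axes, zero at the start; "torque": the same for the moment, N m; "gripper_width": opening from 0.0 (shut) to 1.0 (fully open); "grasp_force": force on a finger pad.
Only numpy, scipy, OpenCV 4.12 (cv2) and the standard library are available. Lean on these libraries where they do the work, as an engineer would, in place of code of your own. Each camera call takes 0.05 s, during which the arm holds its last target. There are 200 camera calls.

### The job

The little printer riser on the front desk slopes down towards its end with the red knob. Lay the yellow spirit level flat and lengthwise on the riser's board, let go of it and turn the red knob of the levelling foot until the bubble rests between its two lines; then press the level down onto the board with a steady push of about 10 N and finish while still pressing, the bubble still between the lines, so that a colleague can tighten the lock nut. Leave everything else on the desk where it stands.

Things in the scene. Friction and masses are not known exactly. Their poses are not given: they have to be found in the camera images.
- riser: desk riser: grey board 220 (x) x 320 (y) x 18 mm, top at z = 100 mm, on two fixed feet under its right end (y 0) and a levelling foot beyond its left end (y 320); it tilts only about the line through the fixed feet. Origin: on the desk midway between the fixed feet. x across the board, away from the robot; y along it to the levelling foot; z up. Board: x -110..110, y -20..300. Cannot slide
- board_mid (a point): centre of the board's top face (x 0, y 140, z 100 mm in the riser's frame), axes as riser. At the start the board slopes 8 to 16 mrad down towards the levelling foot, whose end is 2.5 to 5.2 mm too low
- knob_grip (a point): on the vertical axis of the levelling foot's red ribbed round knob, at the knob's half height, 134 mm above the desk, 34 above the board top. Knob 40 mm across, 24 high, axis 20 mm beyond the board's end edge; beneath it, down to board height, only a 12 mm stud. The point does not turn with the knob
- knob_top (a point): middle of the knob's top face, 146 mm above the desk. Clockwise seen from above raises this end of the board: 8 mm a full turn, so 1 rad lifts it 1.27 mm (4.0 mrad of slope). The knob itself stays at its height above the desk. Friction 0.06 N m, stays where it is left, turns at least 3 rad past level
- level: yellow spirit level, bar 200 (x) x 24 (y) x 40 (z) mm, black ends, 0.22 kg. Origin: centre of its underside; x along it, z up. In the middle of its top a 64 mm window: green vial, black lines at x = +-8.5 mm, white bubble 12 mm long, all just below the top face; solid top faces from 32 to 98 mm either side of the middle. Starts upright on the desk, right of the riser
- bubble (a joint): offset of the bubble's middle from the middle of the vial along the level's x, in m. It moves to the higher end: 1 mm for each mrad of slope, up to 19 mm; positive when the +x end of the level is the higher one. It settles within about 1.5 s. Within +-2.5 mm it lies between the two lines
- notes: red pad of sticky notes, 50 x 50 x 22 mm, on the board's far right corner (x about 77, y 10 to 30 mm in the riser frame); origin: centre of its underside. To be left alone
- stapler: blue stapler, 135 x 34 x 54 mm, on the desk; origin: centre of its underside. To be left alone
- can: yellow-labelled drinks can, 66 mm across, 122 mm high, on a black coaster; origin: centre of its underside. To be left alone
- tumbler: black travel tumbler with handle, 84 mm across, 175 mm high; origin: centre of its underside. To be left alone
- notebook: green spiral notebook 150 x 210 x 10 mm, on the desk at the left; origin: centre of its underside. To be left alone
- tape: black tape dispenser 150 x 55 x 92 mm, on the desk at the left; origin: centre of its underside. To be left alone
- terminal: black card terminal 170 x 78 x 43 mm, on the desk at the far left; origin: centre of its underside. To be left alone

How it is judged:
On the way, in this order (a step that is already met when the one before it is completed fails the run):
1. the level lies flat and lengthwise on the riser's board, let go (z of level in the frame of riser between 0.096 and 0.104 m and x of level in the frame of riser between -0.09 and 0.09 m and y of level in the frame of riser between 0.07 and 0.21 m and angle between the x axis of level and the y axis of riser, either way round below 0.18 rad and angle between level's own z axis and vertical below 0.06 rad and contact force between the fingers and level below 0.3 N), for 0.2 s.
2. the foot is turned until the board is level and the bubble rests between its lines (angle between riser's own z axis and vertical below 0.004 rad and value of joint bubble between -0.0025 and 0.0025 m and z of level in the frame of riser between 0.096 and 0.104 m and angle between the x axis of level and the y axis of riser, either way round below 0.18 rad), for 0.4 s.
At the end, for the whole second after the job is handed in: the level lies flat on the board, along it to within 10 degrees; the fingers press it so that it bears on the board with 6 to 35 N, weight included; board level to 4 mrad and bubble within 2.5 mm of the middle, through the last second while the push is kept (all of step 2 and contact force between level and riser between 6 and 35 N and contact force between the fingers and level above 3 N and x of level in the frame of riser between -0.09 and 0.09 m and y of level in the frame of riser between 0.07 and 0.21 m and angle between level's own z axis and vertical below 0.06 rad); the arm keeps its last pose, push and grip.
It fails at once if another thing on the desk or on the board is moved by more than 30 mm (distance of any of notes, stapler, can, tumbler, notebook, tape, terminal from where it was at the start of the episode above 0.03 m).
It also fails if it takes over 64 s, if anything falls off the work surface, if the arm or the gripper's body presses on something with over 40 N, if the wrist force passes 120 N, or if a joint passes its speed limit or range.

## Working session

There is one attempt and no reset: what is moved stays moved. The work goes in short steps, Python scripts to look and compute and a tool call to move; the robot and the scene stay as the last step left them, time stands still between calls to the robot, and variables do not carry over. Pictures are saved under pics/ and viewed, at most 10 in all, crops included, and the job is handed in when it is done.

Besides the shell and the picture viewer there is one more tool, called after ">>>" by a JSON object that holds its "method" and its "body", one argument or row to a line. servo_tool: Moves the arm, as the interface text tells. Its arguments: {"type":"object","properties":{"plan":{"type":"array","items":{"type":"array","items":{"type":"number"}}}},"required":["plan"]}

```bash
mkdir -p pics
cat > h.py <<'E'
from rig import manip
import numpy as np, cv2
from scipy.spatial.transform import Rotation as R
def cam(name):
    c=manip.calibration(name); K=np.array(c["camera_matrix"])
    if "hand_eye" in c:
        o=manip.get_obs(); T=np.eye(4); T[:3,:3]=R.from_rotvec(o["tcp_rot"]).as_matrix(); T[:3,3]=o["eef_pos"]
        M=T@np.array(c["hand_eye"]); return K,M[:3,3],M[:3,:3],c
    a=np.array(c["attitude"]); 
    Rm=a if a.shape==(3,3) else (R.from_rotvec(a).as_matrix() if a.size==3 else R.from_quat(a).as_matrix())
    return K,np.array(c["position"]),Rm,c
def px2w(cm,px,z):
    K,p,Rm,_=cm; d=np.linalg.inv(K)@np.array([px[0],px[1],1.]); d=Rm@(d*[1,-1,-1]); return p+d*(z-p[2])/d[2]
def save(img,fn): cv2.imwrite("pics/"+fn,cv2.cvtColor(img,cv2.COLOR_RGB2BGR))
E
python3 - <<'E'
from h import *
print(manip.get_obs())
ims=[]
for n in ("side","top","wrist"):
    c=cam(n); print(n,c[3]); im=manip.get_image(n); save(im,n+"0.png")
    for t,z in (("riser",.1),("knob_top",.146),("level",.04),("notes",.122),("stapler",.054)):
        for r in manip.regions_of(n,t)[:2]:
            m=r["region"].astype(np.uint8); q=cv2.minAreaRect(cv2.findNonZero(m))
            print(n,t,round(r["confidence"],2),np.round(r["position"]),m.sum(),np.round(q[0]),np.round(q[1]),round(q[2],1), px2w(c,r["position"],z).round(3), [px2w(c,b,z)[:2].round(3).tolist() for b in cv2.boxPoints(q)])
E
```

```text
{'time': 0.0, 'joints': array([-1.05488318e+00,  3.59400535e-01,  1.10439053e-02, -3.50659634e-04,
       -1.22410044e+00, -2.88150805e-01]), 'qvel': array([ 0.00078432, -0.00023668, -0.00074441,  0.00046863,  0.00059713,
       -0.00010368]), 'tau': array([ 6.10137395e-04, -5.82725322e+01,  2.93051791e+01,  6.99672371e+00,
        7.16711045e-03, -1.24096709e-04]), 'eef_pos': array([ 0.15230562, -0.65708078,  0.22560726]), 'tcp_rot': array([ 3.56769593e-01, -3.12091919e+00, -2.60304247e-03]), 'wrist_force': array([-0.11711365,  0.45671799, -0.29794597]), 'torque': array([ 0.00984369, -0.00103491,  0.02612354]), 'grasp_force': 0.0, 'gripper_width': 0.9991574572101805}
side {'camera_matrix': array([[459.71874863,   0.        , 318.22572876],
       [  0.        , 459.71874863, 204.23497457],
       [  0.        ,   0.        ,   1.        ]]), 'position': array([0.35645277, 1.41215673, 1.27752081]), 'attitude': array([ 0.05318143, -1.30363207, -2.72001679])}
side riser 0.94 [308. 228.] 3555 [308. 232.] [61. 82.] 8.5 [0.539 0.109 0.1  ] [[0.632, 0.336], [0.678, -0.131], [0.417, -0.108]
[... 2508 characters left out ...]
, [0.515, 0.261]]
top stapler 0.71 [409. 136.] 492 [410. 140.] [12. 42.] 4.1 [ 0.729 -0.28   0.054] [[0.646, -0.254], [0.789, -0.27], [0.785, -0.311], [0.642, -0.294]]
wrist {'camera_matrix': array([[333.36194347,   0.        , 317.60846628],
       [  0.        , 333.36194347, 198.37412304],
       [  0.        ,   0.        ,   1.        ]]), 'hand_eye': array([[-1.30572725e-03,  9.54313626e-01,  2.98803947e-01,
         8.21683822e-02],
       [ 9.99998197e-01,  8.34106080e-04,  1.70588811e-03,
         7.40660455e-04],
       [ 1.37871808e-03,  2.98805635e-01, -9.54312994e-01,
        -1.57176700e-01],
       [ 0.00000000e+00,  0.00000000e+00,  0.00000000e+00,
         1.00000000e+00]])}
```

```bash
python3 -c "
import cv2
cv2.imwrite('pics/topc.png',cv2.resize(cv2.imread('pics/top0.png')[90:290,210:476],None,fx=3,fy=3)[:600,:800])"
```

```text
(no output)
```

View pics/topc.png

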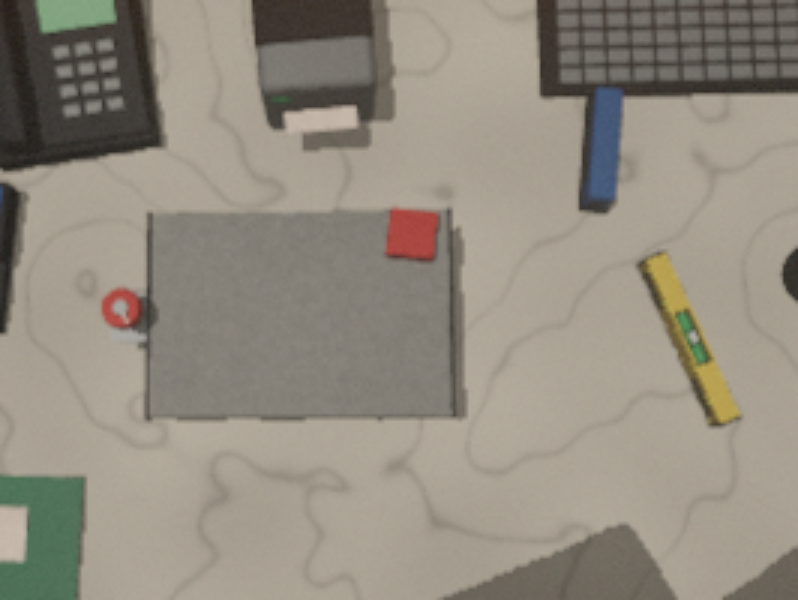

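The crop shows the knob at full-image pixel (250,193), the board spanning columns 260–360 and rows 160–229, and the level centred at (440,203). The numbers agree with the given sizes, so I'm moving above the level.

>>> {"method": "servo_tool", "body": {
  "plan": [
    [0, 3.5, 2.9, 0, 2],
    [0, 7, 5.7, 0, 4],
    [0, 10.5, 8.6, 0, 6],
    [0, 14, 11.4, 0, 8],
    [0, 17.5, 14.3, 0, 8.5],
    [0, 21, 17.1, 0, 8.5],
    [0, 24.5, 20, 0, 8.5],
    [0, 28, 22.8, 0, 8.5],
    [0, 31.5, 25.6, 0, 8.5],
    [0, 34.8, 28.5, -1, 8.5],
    [0, 34.8, 28.5, -2, 8.5],
    [0, 34.8, 28.5, -2, 8.5],
    [0, 34.8, 28.5, -2, 8.5]
  ]
}}

```text
time: 1.98
eef_pos: [0.5014, -0.3708, 0.2055]
tcp_rot: [0.592, -3.084, -0.002]
wrist_force: [-0.5, 0.0, 1.1]
gripper_width: 1.001
grasp_force: 0.0
```

```bash
cat >> h.py <<'E'
def look(n,things,fn=None):
    c=cam(n); im=manip.get_image(n)
    if fn: save(im,fn)
    o=manip.get_obs(); m=R.from_rotvec(o["tcp_rot"]).as_matrix()
    print("t",round(o["time"],2),"tcp",o["eef_pos"].round(4),"yawY",np.degrees(np.arctan2(m[1,1],m[0,1])).round(2),"tiltz",m[:,2].round(3),"F",o["wrist_force"].round(1),"w",round(o["gripper_width"],3),"q",o["joints"].round(2))
    for t,z in things:
        for r in manip.regions_of(n,t)[:2]:
            m=r["region"].astype(np.uint8); q=cv2.minAreaRect(cv2.findNonZero(m)); b=np.array([px2w(c,p,z)[:2] for p in cv2.boxPoints(q)])
            e=b[1]-b[0]; f=b[2]-b[1]; l=e if np.hypot(*e)>np.hypot(*f) else f
            print(n,t,round(r["confidence"],2),np.round(r["position"]),px2w(c,r["position"],z).round(4),"rect",b.mean(0).round(4),"sizes",np.hypot(*e).round(3),np.hypot(*f).round(3),"ang",np.degrees(np.arctan2(l[1],l[0])).round(1),"px",np.round(q[0]))
    return c,im
E
python3 -c "
from h import *
look('wrist',[('level',.04)],'w1.png')"
```

```text
t 2.03 tcp [ 0.5008 -0.3719  0.2062] yawY 111.65 tiltz [-0.001  0.    -1.   ] F [ 0.5 -0.3  0.8] w 1.002 q [-0.33  0.29 -0.14  0.   -1.15 -0.87]
wrist level 0.81 [310. 167.] [ 0.4908 -0.3822  0.04  ] rect [ 0.5054 -0.3747] sizes 0.024 0.201 ang 22.0 px [312. 174.]
wrist level 0.45 [605. 229.] [ 0.4386 -0.0727  0.04  ] rect [ 0.4384 -0.0773] sizes 0.036 0.097 ang 96.3 px [601. 226.]
```

View pics/w1.png

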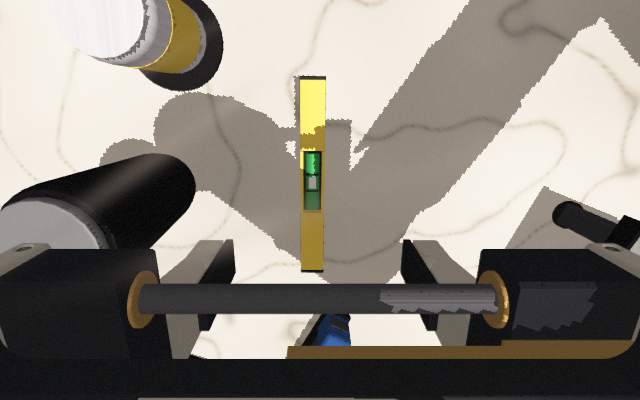

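The wrist view shows the level from (313,77) to (312,271), and the measured size matches. The tumbler's near edge is about 125 mm from the grasp line, so the gripper body clears it. Next I grasp and lift.

>>> {"method": "servo_tool", "body": {
  "plan": [
    [0, 0.5, -0.3, -4, 0.4],
    [0, 0.5, -0.3, -8, 0.4],
    [0, 0.5, -0.3, -12, 0.4],
    [0, 0.5, -0.3, -16, 0.4],
    [0, 0.5, -0.3, -18.5, 0.4],
    [0, 0.5, -0.3, -19.3, 0.4],
    [0, 0.5, -0.3, -19.3, 0.4],
    [255, 0.5, -0.3, -19.3, 0.4],
    [255, 0.5, -0.3, -19.3, 0.4],
    [255, 0.5, -0.3, -19.3, 0.4],
    [255, 0.5, -0.3, -19.3, 0.4],
    [255, 0.5, -0.3, -19.3, 0.4],
    [255, 0.5, -0.3, -19.3, 0.4],
    [255, 0.5, -0.3, -19.3, 0.4],
    [255, 0.5, -0.3, -19.3, 0.4]
  ]
}}

```text
time: 3.33
eef_pos: [0.5055, -0.3755, 0.0137]
tcp_rot: [-0.598, 3.084, -0.0]
wrist_force: [1.2, 0.2, -1.3]
gripper_width: 0.454
grasp_force: 0.0
```

>>> {"method": "servo_tool", "body": {
  "plan": [
    [255, 0, 0, 0, 0],
    [255, 0, 0, 0, 0],
    [255, 0, 0, 0, 0],
    [255, 0, 0, 0, 0],
    [255, 0, 0, 0, 0],
    [255, 0, 0, 0, 0],
    [255, 0, 0, 0, 0],
    [255, 0, 0, 3, 0],
    [255, 0, 0, 7, 0],
    [255, 0, 0, 11, 0],
    [255, 0, 0, 15, 0],
    [255, 0, 0, 17, 0],
    [255, 0, 0, 17, 0]
  ]
}}

```text
time: 4.42
eef_pos: [0.5078, -0.377, 0.1897]
tcp_rot: [-0.598, 3.077, -0.009]
wrist_force: [0.9, -0.2, -1.8]
gripper_width: 0.27
grasp_force: 29.9
```

>>> {"method": "servo_tool", "body": {
  "plan": [
    [255, 0.2, 3.5, 1, 6.5],
    [255, 0.4, 7.3, 1, 13],
    [255, 0.7, 11.3, 1, 19.5],
    [255, 1, 15.3, 1, 26],
    [255, 1.2, 19.3, 1, 32.5],
    [255, 1.5, 23.3, 1, 39],
    [255, 1.7, 27.3, 1, 45.5],
    [255, 2, 31.3, 1, 52],
    [255, 2.2, 35.3, 1, 58.5],
    [255, 2.5, 38.8, 0, 65],
    [255, 2.5, 40.8, -2, 68],
    [255, 2.5, 40.8, -4.5, 68],
    [255, 2.5, 40.8, -6, 68],
    [255, 2.5, 40.8, -6.5, 68],
    [255, 2.5, 40.8, -6.8, 68],
    [255, 2.5, 40.8, -6.9, 68],
    [255, 2.5, 40.8, -6.9, 68],
    [255, 2.5, 40.8, -6.9, 68]
  ]
}}

```text
time: 5.92
eef_pos: [0.531, 0.0323, 0.1155]
tcp_rot: [-2.219, 2.222, -0.001]
wrist_force: [-0.3, 0.1, -2.1]
gripper_width: 0.273
grasp_force: 29.9
```

```bash
python3 -c "
from h import *
look('wrist',[('knob_top',.146),('riser',.1),('level',.14)],'w2.png')"
```

```text
t 5.97 tcp [0.531  0.0323 0.1155] yawY 179.92 tiltz [ 0.002  0.001 -1.   ] F [ 0.2 -1.  -3.3] w 0.272 q [ 0.43  0.23 -0.45  0.   -0.89 -0.43]
wrist riser 0.78 [368. 133.] [ 0.5039 -0.0296  0.1   ] rect [0.5251 0.0066] sizes 0.207 0.196 ang 179.8 px [327. 173.]
wrist level 0.69 [318. 167.] [ 0.5297 -0.0204  0.14  ] rect [5.288e-01 4.000e-04] sizes 0.024 0.135 ang 91.6 px [320. 194.]
```

View pics/w2.png

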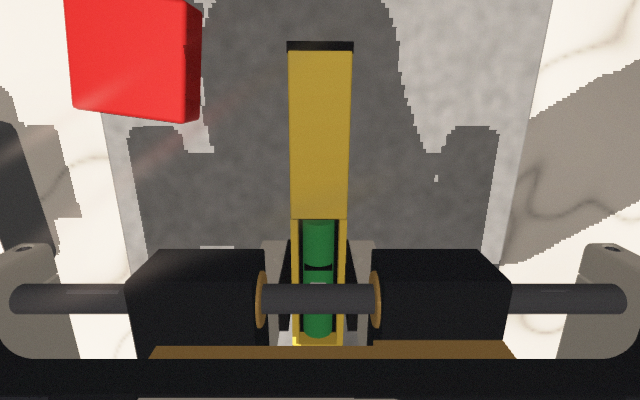

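The level is held over the board, parallel to it and clear of the notes (row end 120). I lower the last 2 mm and release.

>>> {"method": "servo_tool", "body": {
  "plan": [
    [255, 0, 0, -0.1, 0],
    [255, 0, 0, -0.2, 0],
    [255, 0, 0, -0.2, 0],
    [0, 0, 0, -0.2, 0],
    [0, 0, 0, -0.2, 0],
    [0, 0, 0, -0.2, 0],
    [0, 0, 0, -0.2, 0],
    [0, 0, 0, -0.2, 0],
    [0, 0, 0, -0.2, 0],
    [0, 0, 0, -0.2, 0],
    [0, 0, 0, -0.2, 0],
    [0, 0, 0, -0.2, 0],
    [0, 0, 0, 2, 0],
    [0, 0, 0, 5, 0],
    [0, 0, 0, 9, 0],
    [0, 0, 0, 12, 0],
    [0, 0, 0, 12, 0],
    [0, 0, 0, 12, 0],
    [0, 0, 0, 12, 0]
  ]
}}

```text
time: 7.7
eef_pos: [0.53, 0.0325, 0.2343]
tcp_rot: [-2.22, 2.223, 0.001]
wrist_force: [0.2, -0.4, -0.6]
gripper_width: 1.001
grasp_force: 0.0
```

```bash
python3 -c "
from h import *
look('wrist',[('level',.139)],'w3.png')
look('top',[('knob_top',.146)],'t3.png')"
```

```text
t 7.75 tcp [0.5297 0.0323 0.2336] yawY 179.94 tiltz [-0.002 -0.    -1.   ] F [-0.1 -0.5 -0.7] w 0.998 q [ 0.43  0.12 -0.29 -0.   -1.16 -0.43]
wrist level 0.6 [318. 171.] [0.5291 0.008  0.139 ] rect [0.5282 0.0204] sizes 0.025 0.173 ang 91.4 px [319. 175.]
t 7.85 tcp [0.5297 0.0322 0.2333] yawY 179.95 tiltz [-0.002 -0.001 -1.   ] F [0.7 0.7 0.7] w 1.0 q [ 0.43  0.12 -0.29 -0.   -1.16 -0.43]
```

View pics/w3.png

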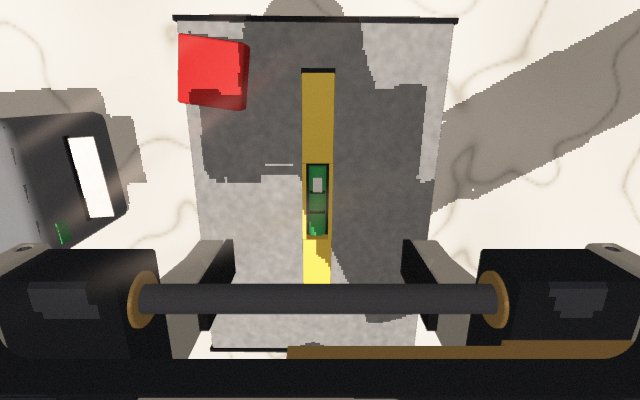

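The level lies along the board. The bubble at (317,185) sits about 12 mm towards the right end, so the slope is about 12 mrad. Next I look at the knob from its left side.

>>> {"method": "servo_tool", "body": {
  "plan": [
    [0, 0, 4, 0, 0],
    [0, 0, 8, 0, 0],
    [0, 0, 12, 0, 0],
    [0, 0.3, 16, 0, 0],
    [0, 0.3, 20, 0, 0],
    [0, 0.3, 24, 0, 0],
    [0, 0.3, 28.5, 0, 0],
    [0, 0.3, 28.5, 0, 0],
    [0, 0.3, 28.5, 0, 0],
    [0, 0.3, 28.5, 0, 0]
  ]
}}

```text
time: 8.73
eef_pos: [0.5329, 0.3173, 0.2333]
tcp_rot: [2.22, -2.22, 0.0]
wrist_force: [-0.5, 0.3, -0.7]
gripper_width: 0.997
grasp_force: 0.0
```

```bash
python3 -c "
from h import *
look('wrist',[('knob_top',.146),('level',.139),('riser',.1)],'w4.png')"
```

```text
t 8.78 tcp [0.5331 0.3167 0.2338] yawY 179.95 tiltz [-0.001 -0.001 -1.   ] F [-0.1 -0.3  1.5] w 1.003 q [ 0.85  0.27 -0.1  -0.   -1.2  -0.85]
wrist knob_top 0.74 [314.  94.] [0.534  0.2362 0.146 ] rect [0.5343 0.2365] sizes 0.037 0.038 ang 127.7 px [314.  94.]
wrist level 0.48 [316.  91.] [0.5327 0.2344 0.139 ] rect [0.5348 0.2371] sizes 0.039 0.04 ang 110.3 px [313.  95.]
wrist riser 0.66 [317.  40.] [0.5325 0.1952 0.1   ] rect [0.5342 0.2132] sizes 0.213 0.093 ang 179.9 px [314.  62.]
wrist riser 0.29 [313.  90.] [0.5359 0.2329 0.1   ] rect [0.5348 0.2367] sizes 0.047 0.046 ang -103.5 px [314.  94.]
```

View pics/w4.png

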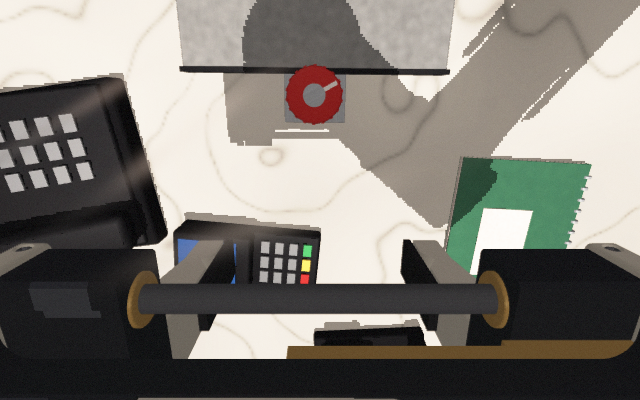

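The knob is centred at (314,94), which gives (0.534, 0.236), close to the top camera's value. I move over it, turn the wrist to the start angle and grip.

>>> {"method": "servo_tool", "body": {
  "plan": [
    [0, 0, -2, 0, 7],
    [0, 0, -5, 0, 14],
    [0, 0.1, -8, 0, 21],
    [0, 0.1, -8.2, 0, 28],
    [0, 0.1, -8.2, 0, 35],
    [0, 0.1, -8.2, 0, 42],
    [0, 0.1, -8.2, 0, 49],
    [0, 0.1, -8.2, 0, 56],
    [0, 0.1, -8.2, 0, 63],
    [0, 0.1, -8.2, 0, 70],
    [0, 0.1, -8.2, -2, 77],
    [0, 0.1, -8.2, -4, 84],
    [0, 0.1, -8.2, -6, 91],
    [0, 0.1, -8.2, -8, 98],
    [0, 0.1, -8.2, -10, 105],
    [0, 0.1, -8.2, -11.8, 110],
    [0, 0.1, -8.2, -11.8, 110],
    [200, 0.1, -8.2, -11.8, 110],
    [255, 0.1, -8.2, -11.8, 110],
    [255, 0.1, -8.2, -11.8, 110]
  ]
}}

```text
time: 10.6
eef_pos: [0.5353, 0.2357, 0.1182]
tcp_rot: [-3.094, -0.54, -0.004]
wrist_force: [0.1, -0.0, 0.1]
gripper_width: 0.835
grasp_force: 0.0
```

>>> {"method": "servo_tool", "body": {
  "plan": [
    [255, 0, 0, 0, 0],
    [255, 0, 0, 0, 0],
    [255, 0, 0, 0, 0],
    [255, 0, 0, 0, 0],
    [255, 0, 0, 0, 0],
    [255, 0, 0, 0, 0],
    [255, 0, 0, 0, 0],
    [255, 0, 0, 0, 0],
    [255, 0, 0, 0, 0],
    [255, 0, 0, 0, 0],
    [255, 0, 0, 0, 0],
    [255, 0, 0, 0, 0]
  ]
}}

```text
time: 11.6
eef_pos: [0.5345, 0.2357, 0.1167]
tcp_rot: [-3.094, -0.544, -0.001]
wrist_force: [-2.6, 2.7, 3.7]
gripper_width: 0.452
grasp_force: 30.0
```

>>> {"method": "servo_tool", "body": {
  "plan": [
    [255, 0, 0, 0, -7],
    [255, 0, 0, 0, -14],
    [255, 0, 0, 0, -21],
    [255, 0, 0, 0, -28],
    [255, 0, 0, 0, -35],
    [255, 0, 0, 0, -42],
    [255, 0, 0, 0, -49],
    [255, 0, 0, 0, -56],
    [255, 0, 0, 0, -63],
    [255, 0, 0, 0, -70],
    [255, 0, 0, 0, -77],
    [255, 0, 0, 0, -84],
    [255, 0, 0, 0, -91],
    [255, 0, 0, 0, -98],
    [255, 0, 0, 0, -105],
    [255, 0, 0, 0, -110],
    [255, 0, 0, 0, -110]
  ]
}}

```text
time: 13.02
eef_pos: [0.5357, 0.2364, 0.1169]
tcp_rot: [-2.214, 2.224, -0.001]
wrist_force: [4.0, 4.7, -0.6]
gripper_width: 0.45
grasp_force: 30.0
```

>>> {"method": "servo_tool", "body": {
  "plan": [
    [255, 0, 0, 0, 0],
    [255, 0, 0, 0, 0],
    [255, 0, 0, 0, 0],
    [255, 0, 0, 0, 0],
    [255, 0, 0, 0, 0],
    [255, 0, 0, 0, 0],
    [255, 0, 0, 0, 0],
    [255, 0, 0, 0, 0],
    [255, 0, 0, 0, 0],
    [255, 0, 0, 0, 0],
    [255, 0, 0, 0, 0],
    [255, 0, 0, 0, 0],
    [255, 0, 0, 0, 0],
    [255, 0, 0, 0, 0],
    [255, 0, 0, 0, 0],
    [255, 0, 0, 0, 0],
    [255, 0, 0, 0, 0],
    [255, 0, 0, 0, 0]
  ]
}}

```text
time: 14.52
eef_pos: [0.5356, 0.2364, 0.1168]
tcp_rot: [-2.223, 2.216, -0.001]
wrist_force: [2.5, 4.9, -1.4]
gripper_width: 0.45
grasp_force: 30.0
```

```bash
python3 -c "
from h import *
c,im=look('wrist',[('level',.139)])
save(im,'w5.png'); save(cv2.resize(im[0:200,220:420],None,fx=3,fy=3,interpolation=cv2.INTER_NEAREST),'w5c.png')"
```

```text
t 14.57 tcp [0.5357 0.2364 0.1169] yawY -179.82 tiltz [ 0.002  0.002 -1.   ] F [ 2.   5.5 -1.9] w 0.451 q [ 0.75  0.31 -0.34  0.   -0.93 -0.75]
wrist level 0.94 [331.  22.] [0.5299 0.1305 0.139 ] rect [0.53   0.1315] sizes 0.023 0.016 ang -179.9 px [330.  24.]
```

View pics/w5c.png

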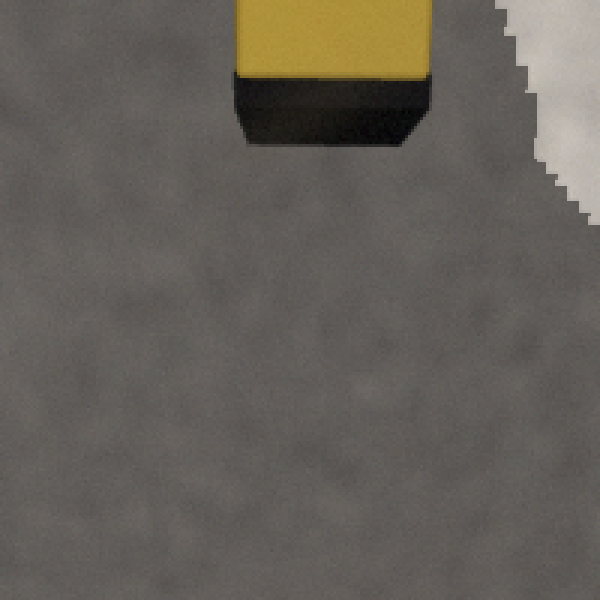

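The crop shows only the level's near end (bottom row ~48 in full image), and the window is out of view. I'll work out the starting bubble offset from the earlier picture w3.

```bash
python3 -c "
from h import *
K,_,_,c=cam('wrist'); T=np.eye(4);T[:3,:3]=R.from_rotvec([-2.22,2.223,.001]).as_matrix();T[:3,3]=[.5297,.0323,.2336]
M=T@np.array(c['hand_eye']); cm=(K,M[:3,3],M[:3,:3],c)
im=cv2.cvtColor(cv2.imread('pics/w3.png'),cv2.COLOR_BGR2RGB)
for r in range(160,244,2): print(r,im[r,314:322:3].mean(0).astype(int),px2w(cm,[317,r],.139)[1].round(4))
for r in (70,):print(px2w(cm,[317,r],.139))"
```

```text
160 [164 132  50] -0.0006
162 [159 130  49] 0.001
164 [17 20 17] 0.0025
166 [33 82 44] 0.0041
168 [ 38 101  51] 0.0056
170 [ 41 103  54] 0.0072
172 [ 39 101  52] 0.0088
174 [38 99 51] 0.0104
176 [ 40 101  53] 0.012
178 [161 151 144] 0.0135
180 [162 153 146] 0.0151
182 [164 154 146] 0.0167
184 [163 155 147] 0.0184
186 [162 153 146] 0.02
188 [163 152 143] 0.0216
190 [161 150 141] 0.0232
192 [94 88 80] 0.0249
194 [ 61 105  60] 0.0265
196 [ 65 106  62] 0.0281
198 [ 69 108  64] 0.0298
200 [ 72 109  66] 0.0315
202 [ 76 108  65] 0.0331
204 [ 81 113  70] 0.0348
206 [ 81 111  68] 0.0365
208 [ 82 110  68] 0.0382
210 [ 78 108  65] 0.0398
212 [68 60 47] 0.0415
214 [ 77 111  67] 0.0432
216 [ 72 109  64] 0.045
218 [ 67 107  62] 0.0467
220 [ 63 105  60] 0.0484
222 [ 58 104  57] 0.0501
224 [ 56 104  57] 0.0519
226 [ 50 103  54] 0.0536
228 [ 52 109  59] 0.0553
230 [ 47 107  57] 0.0571
232 [ 56 132  70] 0.0589
234 [ 57 130  66] 0.0606
236 [131 106  41] 0.0624
238 [134 109  41] 0.0642
240 [193 170  73] 0.066
242 [193 171  75] 0.0678
[ 0.52887531 -0.06485362  0.139     ]
```

The bubble started about 14 mm off, so roughly 200° of turn in all and 90° still to go. I turn that and let go.

>>> {"method": "servo_tool", "body": {
  "plan": [
    [255, 0, 0, 0, -7],
    [255, 0, 0, 0, -14],
    [255, 0, 0, 0, -21],
    [255, 0, 0, 0, -28],
    [255, 0, 0, 0, -35],
    [255, 0, 0, 0, -42],
    [255, 0, 0, 0, -49],
    [255, 0, 0, 0, -56],
    [255, 0, 0, 0, -63],
    [255, 0, 0, 0, -70],
    [255, 0, 0, 0, -77],
    [255, 0, 0, 0, -84],
    [255, 0, 0, 0, -90],
    [255, 0, 0, 0, -90],
    [255, 0, 0, 0, -90],
    [0, 0, 0, 0, -90],
    [0, 0, 0, 0, -90],
    [0, 0, 0, 0, -90],
    [0, 0, 0, 0, -90],
    [0, 0, 0, 0, -90]
  ]
}}

```text
time: 16.28
eef_pos: [0.5341, 0.2352, 0.1163]
tcp_rot: [-0.0, -3.141, 0.001]
wrist_force: [0.9, 0.5, 1.4]
gripper_width: 0.77
grasp_force: 0.0
```

```bash
python3 -c "
from h import *
look('top',[('level',.139)],'t6.png')"
```

```text
t 16.33 tcp [0.5341 0.2353 0.1164] yawY 89.99 tiltz [-0. -0. -1.] F [-0.7 -0.3 -0.3] w 0.805 q [ 0.75  0.3  -0.34 -0.   -0.93 -2.32]
top level 0.58 [314. 194.] [0.5274 0.0374 0.139 ] rect [0.5266 0.0294] sizes 0.197 0.028 ang -90.1 px [317. 194.]
top level 0.38 [219. 267.] [0.311  0.3268 0.139 ] rect [0.2986 0.3397] sizes 0.135 0.133 ang -0.4 px [215. 271.]
```

>>> {"method": "servo_tool", "body": {
  "plan": [
    [0, 0, 0, 3, 0],
    [0, 0, 0, 7, 0],
    [0, 0, 0, 11, 0],
    [0, -0.2, -3, 11.8, 0],
    [0, -0.5, -7, 11.8, 0],
    [0, -0.6, -11, 11.8, 0],
    [0, -0.6, -15, 11.8, 0],
    [0, -0.6, -19, 11.8, 0],
    [0, -0.6, -20.2, 11.8, 0],
    [0, -0.6, -20.2, 11.8, 0],
    [0, -0.6, -20.2, 11.8, 0],
    [0, -0.6, -20.2, 11.8, 0]
  ]
}}

```text
time: 17.38
eef_pos: [0.5285, 0.0339, 0.2346]
tcp_rot: [0.001, 3.141, 0.0]
wrist_force: [0.2, 1.5, 0.0]
gripper_width: 1.001
grasp_force: 0.0
```

```bash
python3 -c "
from h import *
c,im=look('wrist',[('level',.139)])
save(im,'w7.png')"
```

```text
t 17.43 tcp [0.5285 0.0343 0.2345] yawY 89.99 tiltz [ 0.  0. -1.] F [-0.4  0.9  0.6] w 1.001 q [ 0.44  0.11 -0.29 -0.   -1.16 -2.01]
wrist level 0.57 [317. 195.] [0.5225 0.0336 0.139 ] rect [0.5248 0.0323] sizes 0.035 0.199 ang 89.6 px [315. 197.]
```

View pics/w7.png

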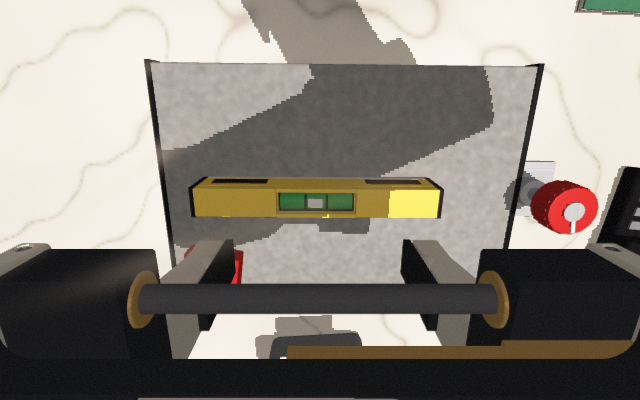

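The bubble at (315,202) is now near the middle of the vial, which spans 278–354. I take a precise profile.

```bash
python3 -c "
from h import *
im=manip.get_image('wrist')
g=im[198:208,274:358].astype(int)
print([ (274+i,*v) for i,v in enumerate(g.mean(0).astype(int).tolist()) if i%1==0 and (20<i<62 or i<8 or i>76)])
c=cam('wrist'); print(px2w(c,[300,202],.138)[1],px2w(c,[340,202],.138)[1],manip.get_obs()['time'])"
```

```text
[(274, 156, 128, 51), (275, 126, 104, 44), (276, 119, 98, 41), (277, 145, 120, 49), (278, 56, 48, 30), (279, 43, 70, 44), (280, 50, 99, 55), (281, 51, 102, 56), (295, 60, 105, 61), (296, 60, 105, 61), (297, 60, 104, 60), (298, 61, 105, 61), (299, 62, 106, 62), (300, 63, 106, 63), (301, 62, 105, 62), (302, 62, 106, 62), (303, 62, 105, 61), (304, 53, 56, 41), (305, 51, 46, 38), (306, 63, 101, 61), (307, 130, 133, 116), (308, 148, 142, 130), (309, 151, 144, 132), (310, 150, 144, 132), (311, 148, 141, 129), (312, 148, 142, 129), (313, 148, 142, 130), (314, 147, 140, 128), (315, 148, 143, 131), (316, 148, 143, 130), (317, 148, 143, 130), (318, 148, 144, 131), (319, 149, 144, 131), (320, 148, 143, 130), (321, 147, 143, 129), (322, 81, 112, 75), (323, 69, 107, 65), (324, 68, 106, 63), (325, 61, 67, 48), (326, 57, 54, 43), (327, 64, 85, 56), (328, 69, 106, 65), (329, 68, 107, 64), (330, 70, 108, 64), (331, 68, 107, 64), (332, 69, 107, 65), (333, 68, 106, 63), (334, 67, 106, 63), (335, 69, 107, 64), (351, 60, 87, 52), (352, 52, 50, 36), (353, 111, 92, 45), (354, 132, 108, 49), (355, 121, 100, 47), (356, 153, 125, 55), (357, 161, 133, 57)]
0.020416378514594637 0.05241628803902818 17.5333
```

Offset is −0.7 mm, so the bubble rests between the lines. Next I press with the open fingers on both solid top faces.

>>> {"method": "servo_tool", "body": {
  "plan": [
    [0, 0.1, -0.1, -3, 0],
    [0, 0.1, -0.1, -6, 0],
    [0, 0.1, -0.1, -8, 0],
    [0, 0.1, -0.1, -8.7, 0],
    [0, 0.1, -0.1, -9, 0],
    [0, 0.1, -0.1, -9.1, 0],
    [0, 0.1, -0.1, -9.2, 0],
    [0, 0.1, -0.1, -9.2, 0],
    [0, 0.1, -0.1, -9.2, 0],
    [0, 0.1, -0.1, -9.2, 0]
  ]
}}

```text
time: 18.37
eef_pos: [0.5299, 0.0326, 0.1434]
tcp_rot: [0.001, 3.14, 0.001]
wrist_force: [0.2, 0.4, -0.3]
gripper_width: 1.001
grasp_force: 0.0
```

>>> {"method": "servo_tool", "body": {
  "plan": [
    [0, 0, 0, -0.1, 0],
    [0, 0, 0, -0.2, 0],
    [0, 0, 0, -0.3, 0],
    [0, 0, 0, -0.3, 0],
    [0, 0, 0, -0.3, 0],
    [0, 0, 0, -0.3, 0]
  ]
}}

```text
time: 18.87
eef_pos: [0.5296, 0.0324, 0.1402]
tcp_rot: [0.001, 3.141, -0.0]
wrist_force: [-2.1, 0.7, 6.3]
gripper_width: 1.0
grasp_force: 3.0
```

>>> {"method": "servo_tool", "body": {
  "plan": [
    [0, 0, 0, -0.04, 0],
    [0, 0, 0, -0.04, 0],
    [0, 0, 0, -0.04, 0],
    [0, 0, 0, -0.04, 0],
    [0, 0, 0, -0.04, 0],
    [0, 0, 0, -0.04, 0]
  ]
}}

```text
time: 19.37
eef_pos: [0.5296, 0.0324, 0.1402]
tcp_rot: [0.001, 3.141, -0.0]
wrist_force: [-4.2, 2.1, 8.9]
gripper_width: 1.0
grasp_force: 4.6
```

>>> {"method": "servo_tool", "body": {
  "plan": [
    [0, 0, 0, -0.04, 0],
    [0, 0, 0, -0.04, 0],
    [0, 0, 0, -0.04, 0],
    [0, 0, 0, -0.04, 0],
    [0, 0, 0, -0.04, 0],
    [0, 0, 0, -0.04, 0],
    [0, 0, 0, -0.04, 0],
    [0, 0, 0, -0.04, 0],
    [0, 0, 0, -0.04, 0],
    [0, 0, 0, -0.04, 0],
    [0, 0, 0, -0.04, 0],
    [0, 0, 0, -0.04, 0],
    [0, 0, 0, -0.04, 0],
    [0, 0, 0, -0.04, 0],
    [0, 0, 0, -0.04, 0]
  ]
}}

```text
time: 20.62
eef_pos: [0.5297, 0.0325, 0.1402]
tcp_rot: [0.001, 3.14, -0.0]
wrist_force: [-4.4, 1.2, 12.4]
gripper_width: 0.997
grasp_force: 6.1
```

```bash
python3 -c "
from h import *
c,im=look('wrist',[])
f=[]
for i in range(5): manip.get_image('top'); f.append(manip.get_obs()['wrist_force'])
print(np.round(f,1))
save(cv2.resize(im[180:400,190:450],None,fx=2.7,fy=2.7),'w8.png')"
```

```text
t 20.67 tcp [0.5298 0.0324 0.1402] yawY 89.98 tiltz [ 0.001 -0.    -1.   ] F [-4.3  1.5 12.7] w 1.0 q [ 0.43  0.2  -0.43  0.   -0.95 -2.  ]
[[-5.   1.3 11.8]
 [-4.5  0.7 11.3]
 [-4.6  1.7 12.4]
 [-4.3  1.3 11.7]
 [-4.2  0.9 11.4]]
```

View pics/w8.png

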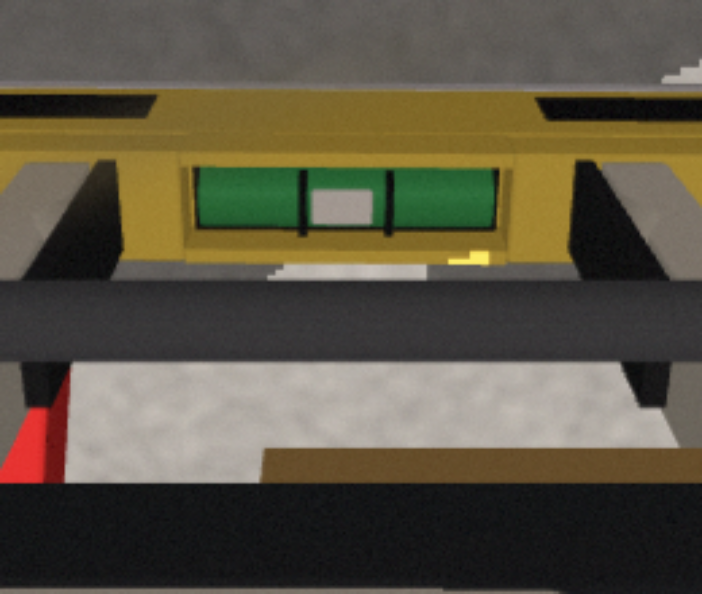

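The bubble in the crop (311–373) lies between the lines at 303 and 389, about −0.8 mm off the middle. The push is steady at about 12 N, so I hand in.

```bash
python3 -c "
from h import *
print(manip.sign_off())"
```

```text
the job is handed in; nothing more can be done
None
```

The job is handed in: the level lies lengthwise on the riser board, the bubble is between its lines (about 0.8 mm off the middle), the open fingers are pressing it down with about 12 N, and none of the moves went near enough to touch anything else; the hand-in gave no verdict.

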